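# Weigh a violin blank on the bench spring scale

## Task

Weigh the roughed-out violin back: pick it up by the wooden grip on its wire bail, hang the bail on the hook of the spring scale, and let the scale take the weight gradually, so that when you let go the blank hangs free with the pointer at rest. The pointer must only creep (never faster than 8 cm/s, up or down): do not drop the blank on the hook, let go while you still carry part of it, or press the hook down further than the blank's own weight does and let it spring back. Leave the other things on the bench alone.

Things in the scene. Friction and masses are not known exactly. Their poses are not given: they have to be found in the camera images.
- blank: The load: pale maple violin-shaped slab, 203 mm long (its y, -97 to +106), 120 mm wide (x), 24 mm thick, standing flat, with a rigid 8 mm steel-wire bail in its plane x = 0: feet at y = +-75 mm, shoulders at y = +-45 mm, 108 mm up, rising to a shallow peak at y = 0. Origin: centre of the underside, z up; centre of mass below the peak. Mass unknown, 0.3 to 0.9 kg.
- bail_apex (a point): Centre of the bail wire at its peak, 125 mm above the blank's underside, on its axis; this part of the wire (its underside) sits in the hook.
- grip_mid (a point): Grasp point on the beech grip above the bail's peak, 160 mm above the underside, 35 mm above bail_apex. The grip block is 22 mm along the blank's x, 18 mm along its y, 47 mm tall (135 to 182 mm above the underside). Pinch it from above across the 18 mm (fingers closing along the blank's y), so that the hook wire passes between the fingers.
- scale: The fixed spring scale, carrying the hook. Origin on the bench straight below the hook; a 30 mm square post, 345 mm high, stands 125 to 155 mm away along its +x, on a foot 14 mm high (x 90 to 200 mm, 110 mm wide), with a white graduated plate on the post's +y side. The hook arm reaches from the post along -x.
- hook_seat (a point): Centre of the bail wire when seated in the hook; moves down with the hook; 258 mm above the bench unloaded. The hook is an 8 mm wire in the scale's x-z plane: a shallow V trough open upward; its upturned tip, 30 mm towards -x, reaches 24 mm above this point, its arm (x over 30 mm) 18 mm above. The bail lies across it: blank's y along the scale's y, either way round.
- hook (a joint): How far the hook and pointer are pulled down, m: 0 unloaded, stop at 0.11. Spring 100 N/m (10 mm for each newton), lightly damped, so it follows a held blank one to one and jumps if let go out of balance.
- jar: Bystander: amber jar with a steel lid, 64 mm across, 85 mm high; origin centre of underside.
- cork_block: Bystander: cork sanding block 100 x 60 x 35 mm; origin centre of underside.
- plane: Bystander: small brass plane 110 x 36 x 29 mm; origin centre of underside.
- gouge: Bystander: gouge with wooden handle, 196 mm long along x, 23 mm high; origin at the underside, near the ferrule.
Not all that is in view belongs to the job. Leave any blue or yellow look-alike of the blank alone.

How it is judged:
By the outcome, as a careful person would: the job done as asked, in the order asked, and still so for the second after the job is handed in, with the robot touching nothing.
It also fails if it takes over 72 s, if anything falls off the work surface, if the arm or the gripper's body presses on something with over 40 N, if the wrist force passes 120 N, or if a joint passes its speed limit or range.

## Robot

A 6-joint arm with a two-finger parallel gripper is mounted at the origin on the work surface. World frame = base frame: x ahead of the robot, y to its left, z up, the work surface at z = 0. Lengths are in m, angles in rad, forces in N, time in s.
With the tool pointing down it reaches from about 0.35 to 0.875 m from the base axis. Payload 4.2 kg.
Tool frame: the origin (TCP) lies midway between the tips of the shut fingers; the grasp point (between the pads) lies 19 mm behind it; z points along the fingers, x is the direction in which the jaws open and shut, and the axes are right-handed (so a half turn about z gives the same grasp; the last joint's range is limited). The gripper opens to 87 mm and grips with 3 to 60 N. Pads are 19 mm wide; open, the fingers measure 117 mm over their backs; the gripper's body (75 mm by 190 mm) begins 51 mm behind the grasp point.
Start: joints at [-1.052, 0.385, 0.008, 0, -1.194, -0.259], TCP at [0.161, -0.604, 0.187] pointing down, gripper open.
Joint ranges: [-3.14, 3.14], [-1.21, 2.06], [-1.07, 1.41], [-3.16, 2.05], [-2.99, -0.16], [-3.1, 3.1]. Speed limits (rad/s): [2.79, 2.79, 3.14, 3.14, 3.14, 3.14].

## Interface

Orientations are given as a rotation vector (axis times angle).
In Python, from station import env, cams gives the robot as it stands. The module is installed in compiled form; this text tells all that it offers.
- The arm moves only by the shell command python3 -m creep 'ROWS'. ROWS is JSON, a list of rows, each a list of 3 entries, a list of its own where there are three numbers: the closure in counts, from 0 (fully open) to 255 (shut), then the shift along the world's x, y, z in cm, then the turn, a rotation vector about the world's x, y, z in degrees. A call has exactly 8 rows; each row shifts and turns the pose as measured when the row begins; what a row does not reach is not made up. A row lasts 1/8 s, in which the tool goes at most 62.5 mm and 10.7 degrees, less where a joint would pass 70% of its speed; a pose out of reach is approached as far as the arm can. A call is refused whole if a number of a shift passes 6.25 or a number of a turn 10.7, either way. A call with a gripper value outside its range is refused whole. The fingers move at their own pace and stop on an object; the grip force is fixed at half the most. Time passes only in rows, so rows that do not move let the fingers close, or fill a call up. It gives the time, the measured TCP pose, the force and the opening at its end, in the units of the state.
- env.sense(): the state, without advancing time (a new reading comes with each control period).
- cams.snapshot(name): name is "scene" or "top"; returns a dict with "image" (480x640x3 uint8, red, green, blue), "K" (3x3 intrinsics, pixels), "R" (3x3) and "t" (3): a world point X has camera coordinates R X + t. Camera axes: x right, y down, z forward; pixel columns grow to the right and rows downward; lengths in m; the calibration is good to about 2 mm. A picture is of the moment at which its call begins. There is no depth.
- env.hand_in(): hands the job in, once; it reports no verdict.
The state is a dict: "clock": time; "joint_positions": joint angles; "joint_velocities": joint speeds; "tau": joint torques, N m; "position": TCP position; "tool_rot": TCP orientation; "contact_force": force on the tool from outside, world axes, zero at the start; "torque": the same for the moment, N m; "grip_width": opening from 0.0 (shut) to 1.0 (fully open).
Only numpy, scipy, OpenCV 4.12 (cv2) and the standard library are available. Lean on these libraries where they do the work, as an engineer would, in place of code of your own. Each camera call takes 0.05 s, during which the arm holds its last target. There are 200 camera calls.

## Working session

There is one attempt and no reset: what is moved stays moved. The work goes in short steps, Python scripts to look and compute and a shell command to move; the robot and the scene stay as the last step left them, time stands still between calls to the robot, and variables do not carry over. Pictures are saved under pics/ and viewed, about 8 in all and at most 12, crops included, and the job is handed in when it is done.

```bash
mkdir -p pics; python3 - <<'E'
from station import env,cams
import cv2
s=env.sense();print(s)
for n in("scene","top"):
    d=cams.snapshot(n);cv2.imwrite(f"pics/{n}0.png",d["image"][:,:,::-1]);print(n,d["K"].tolist(),d["R"].tolist(),d["t"].tolist())
E
```

```text
{'clock': 0.0, 'joint_positions': array([-1.05240974e+00,  3.85559637e-01,  6.61211739e-03, -5.50782093e-04,
       -1.19397009e+00, -2.58606218e-01]), 'joint_velocities': array([-7.63578845e-05,  1.80223799e-03, -2.96957664e-04, -5.02898879e-04,
       -8.52663709e-04,  1.90395636e-03]), 'tau': array([-3.73790372e-04, -3.90667427e+01,  1.87404406e+01,  4.21973571e+00,
        1.07786429e-02, -1.98288667e-04]), 'position': array([ 0.16040024, -0.60335887,  0.18634477]), 'tool_rot': array([-1.91417614e+00, -2.48887207e+00, -2.02854625e-03]), 'contact_force': array([-0.24235328,  0.3816142 ,  0.5917949 ]), 'torque': array([ 0.00160435,  0.01976146, -0.0332101 ]), 'grip_width': 0.9979703023619448}
scene [[486.1073118008403, 0.0, 324.1985350506017], [0.0, 486.1073118008403, 233.6126802338346], [0.0, 0.0, 1.0]] [[0.5701329968672799, 0.8215033573186461, 0.008977738987470547], [0.5847738757047719, -0.39811591705288574, -0.7067837228476329], [-0.5770510204274437, 0.4082106692669029, -0.7073727230536342]] [-0.2953372198635397, -0.18634185860632427, 1.50130614029228]
top [[498.92661352096184, 0.0, 318.66871473977665], [0.0, 498.92661352096184, 240.76611507239], [0.0, 0.0, 1.0]] [[0.017519615854357396, -0.9996607337742766, 0.01927382707690833], [-0.9895873490944884, -0.020090998784324642, -0.14252449010605608], [0.14286336679659611, -0.01657616112744701, -0.9896036021103692]] [-0.02851906396225239, 0.5592780145344328, 1.4901590844873158]
```

View pics/scene0.png

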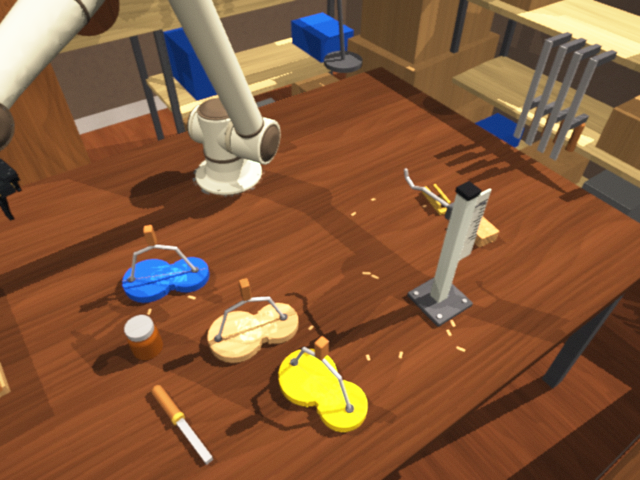

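View pics/top0.png

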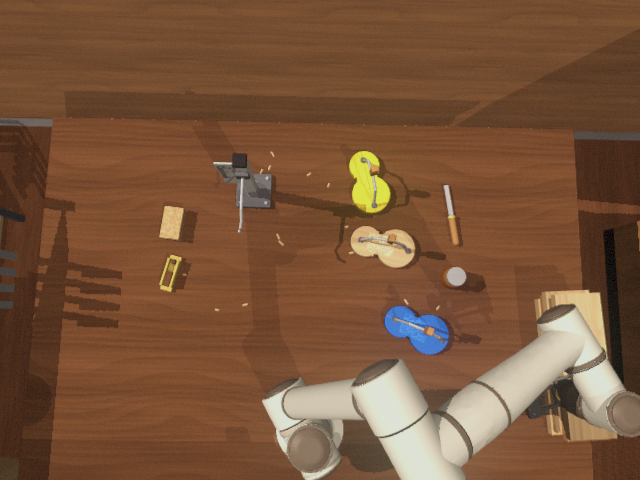

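The pictures show the maple blank in scene at (255,330), with its grip at (244,287) and in top at (392,239). The scale post cap is at scene (468,190) and top (239,160). The hook tip is at scene (406,172) and top (240,231), pointing towards the robot. Next I'll zoom in.

```bash
cat > h.py <<'E'
import numpy as np,cv2
from station import env,cams
def snap(n):
    return cams.snapshot(n)
def P(d,X): 
    c=d["R"]@np.asarray(X,float)+d["t"];u=d["K"]@c;return u[:2]/u[2]
def tri(ds,ps):
    A=[];
    Ms=[d["K"]@np.c_[d["R"],d["t"]] for d in ds]
    X=cv2.triangulatePoints(Ms[0],Ms[1],np.array(ps[0],float).reshape(2,1),np.array(ps[1],float).reshape(2,1)).ravel()
    return X[:3]/X[3]
def ray(d,p,z):
    r=d["R"].T@np.linalg.solve(d["K"],[p[0],p[1],1.]);c=-d["R"].T@d["t"]
    return c+r*(z-c[2])/r[2]
def crop(d,cx,cy,w=400,h=300,s=5):
    W,H=w//s,h//s;x,y=int(cx-W/2),int(cy-H/2)
    c=cv2.resize(d["image"][y:y+H,x:x+W,::-1],None,fx=s,fy=s,interpolation=cv2.INTER_CUBIC)
    for i in range(0,W,10):
        cv2.putText(c,str(x+i),(i*s,8),0,.3,(255,255,255));cv2.line(c,(i*s,10),(i*s,14),(255,255,255))
    for i in range(0,H,10):
        cv2.putText(c,str(y+i),(0,i*s+4),0,.3,(255,255,255))
    return c
E
python3 - <<'E'
from h import *
s=snap("scene");t=snap("top")
cv2.imwrite("pics/c1.png",np.vstack([np.hstack([crop(s,255,313,s=4),crop(t,385,245)]),np.hstack([crop(s,440,200,s=3),crop(t,245,190,s=3)])]))
E
```

```text
Traceback (most recent call last):
ValueError: all the input array dimensions except for the concatenation axis must match exactly, but along dimension 1, the array at index 0 has size 800 and the array at index 1 has size 798
```

```bash
python3 - <<'E'
from h import *
s=snap("scene");t=snap("top")
cv2.imwrite("pics/c1.png",np.vstack([np.hstack([crop(s,255,313,s=4),crop(t,385,245)]),np.hstack([crop(s,435,188,s=4),crop(t,245,190,s=4)])]))
E
```

```text
(no output)
```

View pics/c1.png

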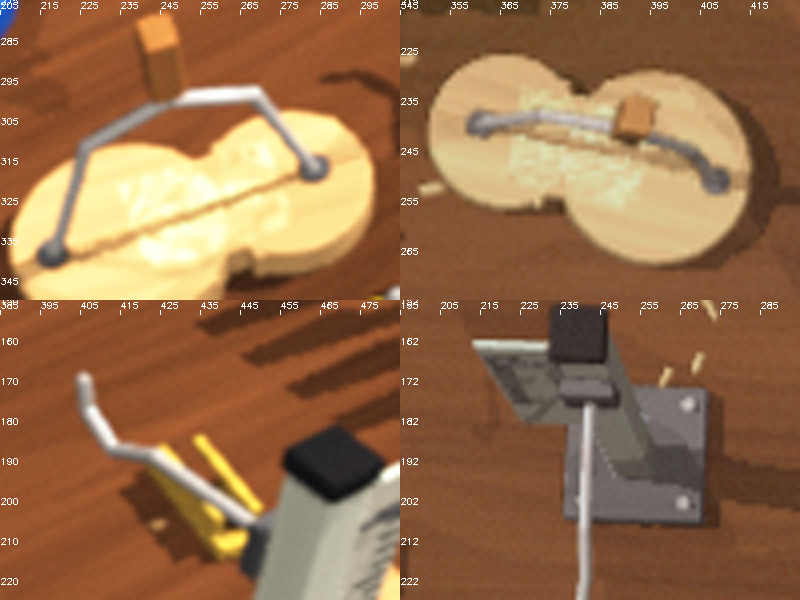

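```bash
python3 - <<'E'
from h import *
s=snap("scene");t=snap("top");ds=(s,t)
g=tri(ds,[(245,289),(392,238.4)]);print("grip",g, P(s,g),P(t,g))
for z,a,b in((.028,(218,338),(283.2,316.7)),):
    A,B=ray(s,a,z),ray(s,b,z);print("feet scene",A,B,(A+B)/2)
f=[ray(t,p,.028) for p in((361,239.6),(408,251))];print("feet top",f,(f[0]+f[1])/2)
for v in (f[0]-f[1],A-B): print("axis deg",np.degrees(np.arctan2(v[1],v[0])))
h=tri(ds,[(405.7,169.5),(240,231)]);print("tip",h)
print("arm",ray(t,(242,179),.27),ray(t,(240,231),.278))
print("foot corners top",[ray(t,p,.014)for p in((271.5,174.5),(271,205),(236.5,204.5))])
# post base / cap top
print("cap",ray(t,(239.5,160),.345), ray(s,(468,190),.345))
# scene ray intersect of hook wire bends with vertical plane: y=h[1]
for p in((405.7,169.5),(406.5,177.5),(413,186.5),(423.7,188.7),(447,205)):
    r=s["R"].T@np.linalg.solve(s["K"],[*p,1]);c=-s["R"].T@s["t"];k=(h[1]-c[1])/r[1];print(p,c+k*r)
E
```

```text
grip [ 0.55375537 -0.22207987  0.16211196] [244.24189888 289.02990479] [391.54128225 238.16841927]
feet scene [ 0.53833439 -0.29387742  0.028     ] [ 0.57034731 -0.14870375  0.028     ] [ 0.55434085 -0.22129058  0.028     ]
feet top [array([ 0.56781194, -0.14925583,  0.028     ]), array([ 0.53512259, -0.29511552,  0.028     ])] [ 0.55146727 -0.22218568  0.028     ]
axis deg 77.36788679740609
axis deg -102.43554148859077
tip [0.54770494 0.19114842 0.28027002]
arm [0.68727228 0.1913211  0.27      ] [0.54678579 0.18988763 0.278     ]
foot corners top [array([0.77306735, 0.13514042, 0.014     ]), array([0.67419407, 0.13364839, 0.014     ]), array([0.67344592, 0.24194996, 0.014     ])]
cap [0.71577379 0.18874493 0.345     ] [0.72117803 0.18536056 0.345     ]
(405.7, 169.5) [0.55045401 0.19114842 0.28229077]
(406.5, 177.5) [0.55656965 0.19114842 0.26414237]
(413, 186.5) [0.57977093 0.19114842 0.25438546]
(423.7, 188.7) [0.61049595 0.19114842 0.26929198]
(447, 205) [0.67887752 0.19114842 0.27317695]
```

Grip is at about (0.553, -0.222, 0.160) with the bail axis at 77.4°. The hook seat is at about (0.580, 0.189, 0.258), scale yaw about 0.7°. From the start pose I need roughly dx +39, dy +38 and a turn of −27°.

```bash
python3 -m creep '[[0,[3,3,3],[0,0,-4]],[0,[4,4,2],[0,0,-4]],[0,[4,4,1],[0,0,-4]],[0,[4,4,0],[0,0,-4]],[0,[4,4,0],[0,0,-4]],[0,[4,4,0],[0,0,-4]],[0,[4,4,0],[0,0,-3]],[0,[4,4,0],[0,0,0]]]'
cat >> h.py <<'E'
from scipy.spatial.transform import Rotation as Ro
def st(n=6):
    F=[]
    for i in range(n):
        F.append(env.sense()["contact_force"]); 
        if n>1: cams.snapshot("top")
    s=env.sense();M=Ro.from_rotvec(s["tool_rot"]).as_matrix()
    print("t%.2f"%s["clock"],"pos cm",np.round(s["position"]*100,2),"xang %.2f"%np.degrees(np.arctan2(M[1,0],M[0,0])),"z",M[:,2].round(4),"F",np.mean(F,0).round(2),"sd",np.std(F,0).round(2),"w%.3f"%s["grip_width"])
E
python3 -c "from h import *;st(4)"
```

```text
clock: 1.4
position: [0.4764, -0.2859, 0.2494]
tool_rot: [2.464, 1.944, 0.006]
contact_force: [0.2, -0.5, 0.1]
grip_width: 1.0
t1.60 pos cm [ 47.58 -28.65  24.89] xang 76.67 z [ 3.8e-03  1.0e-04 -1.0e+00] F [ 0.32 -0.22 -0.41] sd [0.98 0.74 0.32] w1.001
```

```bash
python3 -m creep '[[0,[3.5,3,0],[0,0,0.4]],[0,[3,2.5,0],[0,0,0.2]],[0,[1,0.8,0],[0,0,0]],[0,[0.2,0.1,0],[0,0,0]],[0,[0,0,0],[0,0,0]],[0,[0,0,0],[0,0,0]],[0,[0,0,0],[0,0,0]],[0,[0,0,0],[0,0,0]]]'
python3 - <<'E'
from h import *
st(1)
s=snap("scene");t=snap("top")
cv2.imwrite("pics/c2.png",np.hstack([crop(s,250,275,s=4),crop(t,390,240,s=4)]))
st(8)
E
```

```text
clock: 2.6
position: [0.5484, -0.2282, 0.2502]
tool_rot: [2.464, 1.946, 0.003]
contact_force: [-0.2, -0.4, 0.2]
grip_width: 1.002
t2.60 pos cm [ 54.84 -22.82  25.02] xang 76.60 z [ 3.e-03 -7.e-04 -1.e+00] F [-0.18 -0.44  0.17] sd [0. 0. 0.] w1.002
t3.10 pos cm [ 54.87 -22.78  24.99] xang 76.63 z [ 2.7e-03 -7.0e-04 -1.0e+00] F [ 0.17  0.02 -0.18] sd [0.54 0.47 0.45] w1.004
```

View pics/c2.png

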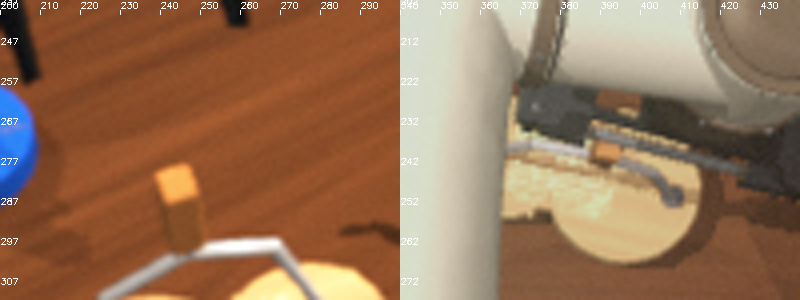

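The scene crop shows the grip top at (244,270), lying between the open fingertips at (207,257) and (260,246). I'll make the small correction, descend and close.

```bash
python3 -m creep '[[0,[0.5,0.6,0],[0,0,0.8]],[0,[0,0,-1],[0,0,0]],[0,[0,0,-3],[0,0,0]],[0,[0,0,-3],[0,0,0]],[0,[0,0,-2.5],[0,0,0]],[0,[0,0,-1.5],[0,0,0]],[0,[0,0,-0.3],[0,0,0]],[0,[0,0,0],[0,0,0]]]'
python3 -c "from h import *;st(6)"
```

```text
clock: 4.1
position: [0.554, -0.2206, 0.1316]
tool_rot: [2.447, 1.967, 0.003]
contact_force: [0.1, 0.3, -0.4]
grip_width: 0.998
t4.40 pos cm [ 55.4  -22.05  13.2 ] xang 77.56 z [ 3.5e-03 -4.0e-04 -1.0e+00] F [ 0.32 -0.04 -0.02] sd [0.34 0.7  0.73] w0.999
```

```bash
python3 -m creep '[[0,[0,-0.1,0.9],[0,0,0]],[0,[0,0,0],[0,0,0]],[255,[0,0,0],[0,0,0]],[255,[0,0,0],[0,0,0]],[255,[0,0,0],[0,0,0]],[255,[0,0,0],[0,0,0]],[255,[0,0,0],[0,0,0]],[255,[0,0,0],[0,0,0]]]'
python3 -c "from h import *;st(6)"
```

```text
clock: 5.4
position: [0.5542, -0.2216, 0.1422]
tool_rot: [2.447, 1.966, 0.005]
contact_force: [0.0, 0.2, -0.2]
grip_width: 0.403
t5.70 pos cm [ 55.42 -22.13  14.22] xang 77.55 z [ 0.0047  0.     -1.    ] F [-0.17  0.63  0.37] sd [0.23 0.55 1.02] w0.202
```

```bash
python3 -m creep '[[255,[0,0,0],[0,0,0]],[255,[0,0,0.5],[0,0,0]],[255,[0,0,1.5],[0,0,0]],[255,[0,0,3],[0,0,0]],[255,[0,0,3],[0,0,0]],[255,[0,0,3],[0,0,0]],[255,[0,0,2],[0,0,0]],[255,[0,0,0.5],[0,0,0]]]'
python3 -c "from h import *;st(20)"
```

```text
clock: 6.7
position: [0.551, -0.2212, 0.2826]
tool_rot: [-2.45, -1.965, -0.001]
contact_force: [-0.0, -0.7, -3.3]
grip_width: 0.198
t7.70 pos cm [ 55.05 -22.1   28.04] xang 77.48 z [-0.0036  0.0018 -1.    ] F [ 0.11  0.13 -3.18] sd [0.36 0.4  0.49] w0.200
```

It's lifted and weighs about 3.2 N, so I expect about 32 mm of deflection. Next I transfer it at constant height, staying in front of the hook.

```bash
python3 -m creep '[[255,[-1,0,2],[0,0,2]],[255,[-2,2,2],[0,0,2.5]],[255,[-1.5,3,0.3],[0,0,2.5]],[255,[-0.5,4,0],[0,0,2.5]],[255,[0,4,0],[0,0,2]],[255,[0,4,0],[0,0,1.5]],[255,[0,4,0],[0,0,0]],[255,[0,4,0],[0,0,0]]]'
python3 -c "from h import *;st(1)"
```

```text
clock: 8.7
position: [0.4979, 0.0333, 0.3255]
tool_rot: [-2.209, -2.232, 0.001]
contact_force: [1.0, -0.1, -3.1]
grip_width: 0.198
t8.70 pos cm [49.79  3.33 32.55] xang 90.58 z [-1.1e-03  7.0e-04 -1.0e+00] F [ 1.04 -0.07 -3.11] sd [0. 0. 0.] w0.198
```

```bash
python3 -m creep '[[255,[0,3.5,0],[0,0,0]],[255,[0,3.5,0],[0,0,0]],[255,[0,3.5,0],[0,0,0]],[255,[0,2.5,0],[0,0,0]],[255,[0,1.4,0],[0,0,0]],[255,[0,0.3,0],[0,0,0]],[255,[0,0,0],[0,0,0]],[255,[0,0,0],[0,0,0]]]'
python3 - <<'E'
from h import *
s=snap("scene");t=snap("top")
cv2.imwrite("pics/c3.png",np.hstack([crop(s,410,205,h=500,s=4),crop(t,250,215,h=500,s=4)]))
st(1)
p=env.sense()["position"];a=p-[0,0,.016]
print("bail apex pred px",P(s,a),P(t,a),"seat pred",P(s,[.58,.189,.258]),P(t,[.58,.189,.258]))
E
```

```text
clock: 9.7
position: [0.4968, 0.1863, 0.3266]
tool_rot: [-2.206, -2.235, -0.003]
contact_force: [0.8, 0.4, -4.2]
grip_width: 0.197
t9.80 pos cm [49.69 18.64 32.66] xang 90.75 z [ 0.001   0.0023 -1.    ] F [-0.1   0.07 -2.36] sd [0. 0. 0.] w0.194
bail apex pred px [389.48429162 147.5786843 ] [238.82830468 248.57579878] seat pred [412.56465171 185.62466109] [241.88060084 219.7962974 ]
```

View pics/c3.png

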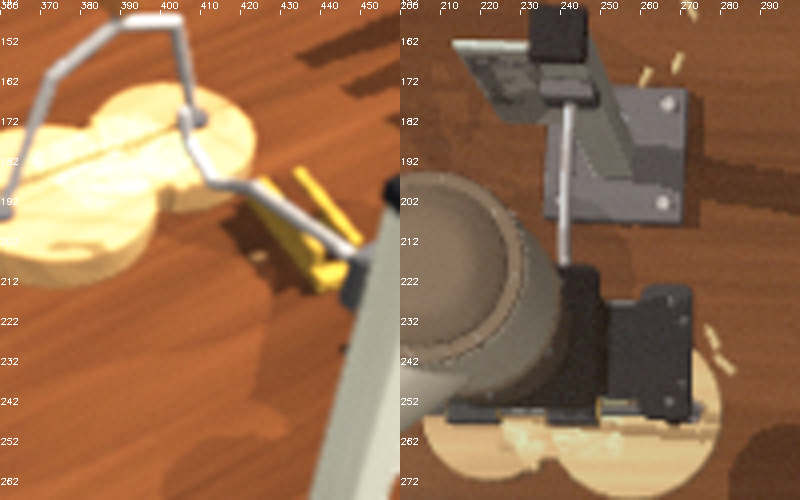

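The scene crop shows the bail peak at (389,147), which matches the prediction. The hook bend is at (412,187) and its tip at (406,170), so the bail is higher than the tip and the slab lower. I'll move in +x.

```bash
python3 -m creep '[[255,[1,0.2,0],[0,0,0]],[255,[2,0.1,-0.2],[0,0,0]],[255,[2,0,-0.2],[0,0,0]],[255,[1.8,0,-0.2],[0,0,0]],[255,[1,0,0],[0,0,0]],[255,[0.2,0,0],[0,0,0]],[255,[0,0,0],[0,0,0]],[255,[0,0,0],[0,0,0]]]'
python3 - <<'E'
from h import *
s=snap("scene")
cv2.imwrite("pics/c4.png",crop(s,410,200,h=500,s=4))
st(20)
E
```

```text
clock: 10.8
position: [0.5817, 0.1882, 0.3203]
tool_rot: [-2.209, -2.233, -0.004]
contact_force: [1.2, -0.6, -2.9]
grip_width: 0.198
t11.85 pos cm [58.21 18.81 32.  ] xang 90.61 z [ 0.0016  0.0021 -1.    ] F [-0.09  0.07 -3.22] sd [0.43 0.45 0.56] w0.197
```

View pics/c4.png

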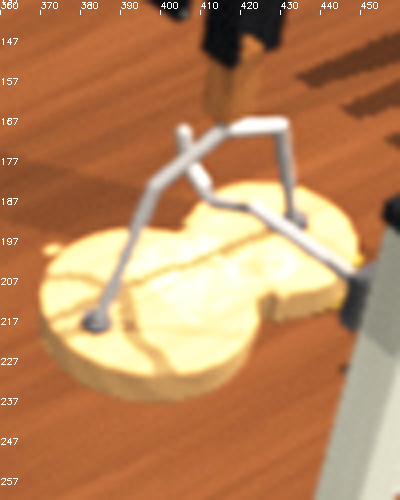

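The bail is threaded over the hook, with the peak at (414,168) and the tip at (403,167) inside the loop. I'll lower to just above contact, then creep.

```bash
python3 -m creep '[[255,[-0.2,0.1,-0.3],[0,0,0]],[255,[0,0,-0.6],[0,0,0]],[255,[0,0,-0.7],[0,0,0]],[255,[0,0,-0.7],[0,0,0]],[255,[0,0,-0.5],[0,0,0]],[255,[0,0,-0.3],[0,0,0]],[255,[0,0,-0.2],[0,0,0]],[255,[0,0,0],[0,0,0]]]'
python3 -c "from h import *;st(10)"
```

```text
clock: 12.85
position: [0.5797, 0.1891, 0.284]
tool_rot: [-2.209, -2.233, -0.002]
contact_force: [0.3, -0.8, -3.1]
grip_width: 0.198
t13.35 pos cm [57.97 18.91 28.41] xang 90.62 z [ 6.0e-04  1.7e-03 -1.0e+00] F [-0.25  0.07 -3.39] sd [0.39 0.4  0.62] w0.200
```

```bash
python3 -m creep '[[255,[0,0,-0.2],[0,0,0]],[255,[0,0,-0.2],[0,0,0]],[255,[0,0,-0.2],[0,0,0]],[255,[0,0,-0.2],[0,0,0]],[255,[0,0,-0.2],[0,0,0]],[255,[0,0,-0.2],[0,0,0]],[255,[0,0,-0.2],[0,0,0]],[255,[0,0,-0.1],[0,0,0]]]'
python3 -c "from h import *;st(20)"
```

```text
clock: 14.35
position: [0.5798, 0.1891, 0.2685]
tool_rot: [-2.209, -2.233, -0.003]
contact_force: [0.1, 0.2, -2.2]
grip_width: 0.199
t15.35 pos cm [57.98 18.91 26.85] xang 90.62 z [ 0.0011  0.0018 -1.    ] F [-0.13 -0.07 -2.33] sd [0.51 0.45 0.49] w0.198
```

```bash
python3 -m creep '[[255,[0,0,-0.2],[0,0,0]],[255,[0,0,-0.2],[0,0,0]],[255,[0,0,-0.2],[0,0,0]],[255,[0,0,-0.2],[0,0,0]],[255,[0,0,-0.2],[0,0,0]],[255,[0,0,-0.2],[0,0,0]],[255,[0,0,-0.2],[0,0,0]],[255,[0,0,-0.1],[0,0,0]]]'
python3 - <<'E'
from h import *
st(20)
s=snap("scene");t=snap("top")
cv2.imwrite("pics/c5.png",np.hstack([crop(s,420,205,h=500,s=4),crop(t,250,215,h=500,s=4)]))
E
```

```text
clock: 16.35
position: [0.58, 0.1891, 0.2534]
tool_rot: [2.209, 2.233, 0.005]
contact_force: [-0.2, 0.2, 0.3]
grip_width: 0.202
t17.35 pos cm [58.   18.91 25.34] xang 90.63 z [ 0.0023  0.002  -1.    ] F [-0.45 -0.02 -0.8 ] sd [0.45 0.59 0.55] w0.200
```

View pics/c5.png

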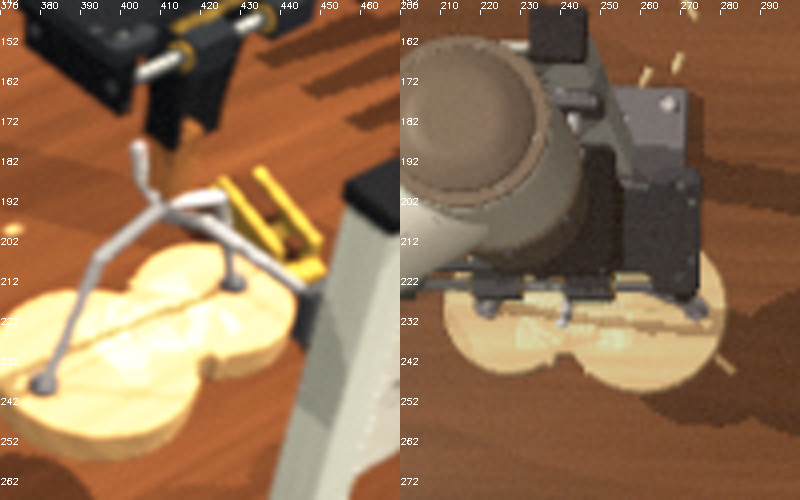

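The bail is seated in the V at scene (408,194), and the arm still carries about 0.8 N. I'll go down about 7 mm more and average the force.

```bash
python3 -m creep '[[255,[0,0,-0.2],[0,0,0]],[255,[0,0,-0.2],[0,0,0]],[255,[0,0,-0.2],[0,0,0]],[255,[0,0,-0.1],[0,0,0]],[255,[0,0,0],[0,0,0]],[255,[0,0,0],[0,0,0]],[255,[0,0,0],[0,0,0]],[255,[0,0,0],[0,0,0]]]'
python3 - <<'E'
from h import *
st(40)
E
```

```text
clock: 18.45
position: [0.5802, 0.1891, 0.2465]
tool_rot: [2.209, 2.233, 0.006]
contact_force: [-0.6, -0.7, -0.4]
grip_width: 0.203
t20.45 pos cm [58.02 18.91 24.64] xang 90.64 z [ 0.0029  0.002  -1.    ] F [-0.82 -0.1  -0.17] sd [0.48 0.48 0.45] w0.198
```

Load is balanced to within about 0.15 N. There is a growing sideways force of −0.8 N in x, meaning the wire rests slightly up the +x flank of the V. I'll ease it towards −x.

```bash
python3 -m creep '[[255,[-0.1,0,0],[0,0,0]],[255,[-0.1,0,0],[0,0,0]],[255,[0,0,0],[0,0,0]],[255,[0,0,0],[0,0,0]],[255,[0,0,0],[0,0,0]],[255,[0,0,0],[0,0,0]],[255,[0,0,0],[0,0,0]],[255,[0,0,0],[0,0,0]]]'
python3 - <<'E'
from h import *
st(20)
E
```

```text
clock: 21.45
position: [0.5791, 0.1893, 0.2468]
tool_rot: [2.208, 2.232, 0.009]
contact_force: [0.6, 0.0, -0.4]
grip_width: 0.199
t22.45 pos cm [57.91 18.94 24.69] xang 90.64 z [ 0.0056  0.0028 -1.    ] F [ 0.23  0.03 -0.19] sd [0.51 0.57 0.41] w0.199
```

```bash
python3 -m creep '[[255,[0,0,-0.15],[0,0,0]],[255,[0,0,0],[0,0,0]],[255,[0,0,0],[0,0,0]],[255,[0,0,0],[0,0,0]],[255,[0,0,0],[0,0,0]],[255,[0,0,0],[0,0,0]],[255,[0,0,0],[0,0,0]],[255,[0,0,0],[0,0,0]]]'
python3 - <<'E'
from h import *
st(40)
E
```

```text
clock: 23.45
position: [0.5792, 0.1894, 0.2454]
tool_rot: [2.207, 2.232, 0.01]
contact_force: [-0.4, -0.3, -0.9]
grip_width: 0.202Traceback (most recent call last):
  File "<stdin>", line 2, in <module>
  File "h.py", line 28, in st
    if n>1: cams.snapshot("top")
            ~~~~~~~~~~~~~^^^^^^^
ValueError: 200 camera calls are used up
```

I've used up the camera calls, so I'll take force readings during idle rows instead.

```bash
python3 -c "from h import *;st(1)"
python3 -m creep '[[255,[0,0,0],[0,0,0]],[255,[0,0,0],[0,0,0]],[255,[0,0,0],[0,0,0]],[255,[0,0,0],[0,0,0]],[255,[0,0,0],[0,0,0]],[255,[0,0,0],[0,0,0]],[255,[0,0,0],[0,0,0]],[255,[0,0,0],[0,0,0]]]' >/dev/null;python3 -c "from h import *;st(1)"
python3 -m creep '[[255,[0,0,0],[0,0,0]],[255,[0,0,0],[0,0,0]],[255,[0,0,0],[0,0,0]],[255,[0,0,0],[0,0,0]],[255,[0,0,0],[0,0,0]],[255,[0,0,0],[0,0,0]],[255,[0,0,0],[0,0,0]],[255,[0,0,0],[0,0,0]]]' >/dev/null;python3 -c "from h import *;st(1)"
python3 -m creep '[[255,[0,0,0],[0,0,0]],[255,[0,0,0],[0,0,0]],[255,[0,0,0],[0,0,0]],[255,[0,0,0],[0,0,0]],[255,[0,0,0],[0,0,0]],[255,[0,0,0],[0,0,0]],[255,[0,0,0],[0,0,0]],[255,[0,0,0],[0,0,0]]]' >/dev/null;python3 -c "from h import *;st(1)"
python3 -m creep '[[255,[0,0,0],[0,0,0]],[255,[0,0,0],[0,0,0]],[255,[0,0,0],[0,0,0]],[255,[0,0,0],[0,0,0]],[255,[0,0,0],[0,0,0]],[255,[0,0,0],[0,0,0]],[255,[0,0,0],[0,0,0]],[255,[0,0,0],[0,0,0]]]' >/dev/null;python3 -c "from h import *;st(1)"
```

```text
t24.00 pos cm [57.92 18.94 24.54] xang 90.64 z [ 0.0058  0.0029 -1.    ] F [ 0.51 -0.14  0.27] sd [0. 0. 0.] w0.200
t25.00 pos cm [57.92 18.93 24.54] xang 90.64 z [ 0.0058  0.0029 -1.    ] F [ 0.42 -0.23  0.59] sd [0. 0. 0.] w0.200
t26.00 pos cm [57.92 18.93 24.54] xang 90.64 z [ 0.0058  0.0029 -1.    ] F [ 0.58 -0.16 -0.23] sd [0. 0. 0.] w0.198
t27.00 pos cm [57.92 18.93 24.54] xang 90.64 z [ 0.0058  0.0028 -1.    ] F [ 1.14  0.29 -0.95] sd [0. 0. 0.] w0.196
t28.00 pos cm [57.91 18.94 24.54] xang 90.64 z [ 0.0057  0.0029 -1.    ] F [ 0.89  0.11 -0.5 ] sd [0. 0. 0.] w0.202
```

Balance estimate is within about 0.1 N. I'll nudge x slightly, then open slowly.

```bash
python3 -m creep '[[255,[0.04,0,0],[0,0,0]],[255,[0,0,0],[0,0,0]],[255,[0,0,0],[0,0,0]],[255,[0,0,0],[0,0,0]],[255,[0,0,0],[0,0,0]],[255,[0,0,0],[0,0,0]],[255,[0,0,0],[0,0,0]],[255,[0,0,0],[0,0,0]]]' >/dev/null;python3 -c "from h import *;st(1)"
python3 -m creep '[[205,[0,0,0],[0,0,0]],[200,[0,0,0],[0,0,0]],[195,[0,0,0],[0,0,0]],[190,[0,0,0],[0,0,0]],[180,[0,0,0],[0,0,0]],[160,[0,0,0],[0,0,0]],[130,[0,0,0],[0,0,0]],[100,[0,0,0],[0,0,0]]]' >/dev/null;python3 -c "from h import *;st(1)"
```

```text
t29.00 pos cm [57.93 18.93 24.53] xang 90.64 z [ 0.0051  0.0027 -1.    ] F [ 0.1  -0.24  0.16] sd [0. 0. 0.] w0.199
t30.00 pos cm [57.94 18.93 24.54] xang 90.64 z [ 0.0054  0.0027 -1.    ] F [ 0.15 -0.14 -1.1 ] sd [0. 0. 0.] w0.519
```

```bash
python3 -m creep '[[60,[0,0,0],[0,0,0]],[30,[0,0,0],[0,0,0]],[0,[0,0,0],[0,0,0]],[0,[0,0,0],[0,0,0]],[0,[0,0,0],[0,0,0]],[0,[0,0,0.3],[0,0,0]],[0,[0,0,0.6],[0,0,0]],[0,[0,0,1],[0,0,0]]]' >/dev/null;python3 -c "from h import *;st(1)"
python3 -m creep '[[0,[0,0,1.5],[0,0,0]],[0,[0,0,2],[0,0,0]],[0,[0,0,3],[0,0,0]],[0,[0,0,3],[0,0,0]],[0,[0,0,3],[0,0,0]],[0,[0,0,2],[0,0,0]],[0,[0,0,0],[0,0,0]],[0,[0,0,0],[0,0,0]]]' >/dev/null;python3 -c "from h import *;st(1)"
python3 -m creep '[[0,[-2,0,0],[0,0,0]],[0,[-3,0,0],[0,0,0]],[0,[-3,0,0],[0,0,0]],[0,[-2,0,0],[0,0,0]],[0,[0,0,0],[0,0,0]],[0,[0,0,0],[0,0,0]],[0,[0,0,0],[0,0,0]],[0,[0,0,0],[0,0,0]]]' >/dev/null;python3 -c "from h import *;st(1)"
```

```text
t31.00 pos cm [57.91 18.92 26.49] xang 90.64 z [ 0.0043  0.002  -1.    ] F [0.13 0.75 0.36] sd [0. 0. 0.] w1.000
t32.00 pos cm [57.92 18.87 42.32] xang 90.64 z [ 0.0133  0.0063 -0.9999] F [-1.02 -0.71 -0.65] sd [0. 0. 0.] w0.996
t33.00 pos cm [47.59 18.76 41.51] xang 90.57 z [ 0.0012 -0.001  -1.    ] F [-0.29  0.68  0.28] sd [0. 0. 0.] w0.998
```

The arm is clear, the gripper is empty and the readings show no load. No camera calls are left for a last look, so I'm handing in.

```bash
python3 -c "
from station import env
print(env.hand_in())"
```

```text
the job is handed in; nothing more can be done
None
```

I hung the maple blank on the scale hook, let the scale take its weight slowly, released it and handed the job in at about 33 s. I never saw it hanging after release because the 200 camera calls had run out. I used many of them just to advance the clock while averaging force readings.

- **Weight:** the wrist force read about 3.2 N with the blank lifted, which is about 0.33 kg and 32 mm of hook travel.
- **Seating:** the last picture, taken while the arm still carried about 0.8 N, shows the bail seated in the hook's V. The other bench items visible in it had not been touched.
- **Lowering:** I went down in 2 mm steps, about 16 mm/s on average. The load on the arm dropped by about 1 N per 10 mm, as the spring should give. I also eased out a sideways force of about 0.8 N by moving 1 mm towards −x.
- **Balance at release:** a fit to the averaged force readings put the arm's remaining load at about 0.05–0.1 N. The few single readings just before release were noisier, averaging about 0.3 N still carried (uncertain by 0.2 N), so these only roughly agree. One reading right after opening was −1.1 N, about twice the usual noise, and the next ones were near zero.
- **After release:** the fingers opened fully, and the arm rose straight up and moved 10 cm away with no sign of contact.

I couldn't measure the pointer's speed or check that it was at rest. My expectation that it only crept comes from the slow steps and the small imbalance at release.

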